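Tip the red bed token over to its white face

TASK

A guest has checked out: the bed token showing its red face must be turned to white. Take the knob of the small hinged tray it lies in and swing that tray up and over until the token slides down and tumbles into the catch bin behind the hinge, white face up, without touching the token; then swing the tray all the way back down and let go. Leave the tray with the blue token as it is.

Things in the scene. Friction and masses are not known exactly. Their poses are not given: they have to be found in the camera images.
- red_stand: Fixed steel flip stand, 106 mm wide, of the tray with the red token (the blue token's is alike). Origin on the counter below the hinge; z up, y along the hinge, x from the hinge to the catch bin (away from the robot, within 0.3 rad). Hinge axis at x = 0, z = 35 mm. Bin: open on top, inside x = 4 to 114 mm, 96 mm wide, floor at z = 12 mm, walls to 28 mm. Hinge cheeks at y = +-50 mm rise to 46 mm.
- red_tray (a joint): Hinge of the red token's tray: 0 = flat (start, lower stop), 1.57 = on end, 2.1 = upper stop, leaning over the bin. Stiff: stays where left, takes about 3 N at the knob. Tray inside 70 mm long, 82 mm wide, floor level with the hinge axis, rims 10 mm. A lip 8 mm high at the hinge stops the sliding token, which topples off it into the bin at 1.6 to 1.8.
- red_knob (a point): Centre of the tray's black knob: a cylinder 24 mm in diameter, 26 mm long, parallel to the hinge (gripped on its two flat ends it can pivot between the fingers), on a 10 mm rod 47 mm out from the tray's end wall. In the stand's frame, tray flat: x = -125 mm, y = 0, z = 43 mm (8 mm above the hinge axis). It turns about the hinge with the tray, up and over towards the bin.
- red_token: Loose round token, 50 mm in diameter, 10 mm thick, 20 to 45 g, one face red and the other white. Origin at its centre; its z axis points out of the red face (up at the start).
- blue_token: The like token with a blue and a white face, lying blue side up in the other, identical tray. Origin at its centre. To be left alone.
Things that resemble listed ones, but are neither listed nor needed, are in the scene too. Leave any green, orange or turquoise look-alike of the red_token alone.

How it is judged:
At the end, for the whole second after the job is handed in: The red token lies at rest on the floor of its own stand's catch bin with its white face up (level within about 12 degrees), and its tray is back down within 10 degrees of flat (angle between red_token's own z axis and vertical above 2.92 rad and x of red_token in the frame of red_stand between 0.015 and 0.115 m and y of red_token in the frame of red_stand between -0.05 and 0.05 m and z of red_token in the frame of red_stand below 0.027 m and linear speed of red_token below 0.02 m/s and value of joint red_tray below 0.17 rad); the robot touches nothing.
It fails at once if the robot touches the red token (contact force between any of the fingers, the arm and red_token above 0.5 N).
It fails at once if the blue token is moved by more than 15 mm (its tray tipped or the token touched) (distance of blue_token from where it was at the start of the episode above 0.015 m).
It also fails if it takes over 45 s, if anything falls off the work surface, if the arm or the gripper's body presses on something with over 40 N, if the wrist force passes 120 N, or if a joint passes its speed limit or range.

ROBOT

A 7-joint arm with a two-finger parallel gripper is mounted at the origin on the work surface. World frame = base frame: x ahead of the robot, y to its left, z up, the work surface at z = 0. Lengths are in m, angles in rad, forces in N, time in s.
With the tool pointing down it reaches from about 0.4 to 0.85 m from the base axis. Payload 4.5 kg.
Tool frame: the origin (TCP) lies on the centre line of the jaws, within the pads' length; the fingertips stand 11 mm ahead of it and the grasp point (between the pads) lies 8 mm behind it; z points along the fingers, y is the line along which they close (so a half turn about z gives the same grasp; the last joint's range is limited). The gripper opens to 88 mm and grips with 3 to 60 N. Pads are 18 mm wide; open, the fingers measure 123 mm over their backs; the gripper's body (75 mm by 187 mm) begins 45 mm behind the grasp point.
Start: joints at [-1.306, 0.689, -0.195, 1.565, 0.157, 0.902, -0.215], TCP at [0.143, 0.608, 0.25] pointing down, gripper open.
Joint ranges: [-3.01, 3.01], [-0.46, 2.08], [-1.47, 1.51], [0.13, 2.56], [-1, 4.14], [0.04, 2.09], [-2.66, 2.66]. Speed limits (rad/s): [2.57, 2.57, 3.14, 3.14, 3.14, 3.14, 3.14].

INTERFACE

Orientations are given as a unit quaternion [x, y, z, w].
In Python, from plant import * gives the robot as it stands. The module is installed in compiled form; this text tells all that it offers.
- The arm moves only by the tool send_rows, never from a script. Its argument "motion" is a list of rows, each an object of numbers: "x", "y", "z": the shift along the tool's x, y, z in cm; "rx", "ry", "rz": the turn, a rotation vector about the tool's x, y, z in rad; "jaw": the finger opening in cm, from 0 to 8.81. In form: [{"x": .., "y": .., "z": .., "rx": .., "ry": .., "rz": .., "jaw": ..}, ...]. A call has exactly 5 rows; each row shifts and turns the commanded pose from where the row before left it, along the tool's axes as they then stand; what a row does not reach is not made up. A row lasts 1/10 s, in which the tool goes at most 50 mm and 8.59 degrees, less where a joint would pass 70% of its speed; a pose out of reach is approached as far as the arm can. A call is refused whole if a number of a shift passes 5 or a number of a turn 0.15, either way. A call with a gripper value outside its range is refused whole. The fingers move at their own pace and stop on an object; "grip_force" is the grip in N (left out, the last holds). Time passes only in rows, so rows that do not move let the fingers close, or fill a call up. It gives the time, the measured TCP pose, the force, the opening and the grip force at its end, in the units of the state.
- get_state(): the state, without advancing time (a new reading comes with each control period).
- snapshot(name): name is "side" or "top" or "wrist"; returns a dict with "img" (400x640x3 uint8, red, green, blue), "vertical_fov" (degrees; the focal length in pixels is half the picture's height over the tangent of half this angle, whatever the lens; pixels are square), "cx", "cy" (the principal point, pixels), "extrinsics" (4x4, takes a point from camera to world coordinates). Camera axes: x right, y up, looking along -z (the intrinsics and any distortion apply to the point x, -y, -z); pixel columns grow to the right and rows downward; lengths in m; the calibration is good to about 2 mm. The wrist camera is an equidistant fisheye: a pixel r from the principal point sees the ray r / f radians off the axis. A picture is of the moment at which its call begins. There is no depth.
- finish_job(): hands the job in; it is judged then, once.
The state is a dict: "clock": time; "q": joint angles; "qd": joint speeds; "joint_torque": joint torques, N m; "tool_pos": TCP position; "eef_rot": TCP orientation; "contact_force": force on the tool from outside, world axes, zero at the start; "moment": the same for the moment, N m; "opening": opening from 0.0 (shut) to 1.0 (fully open); "finger_force": force on a finger pad.
Only numpy, scipy, OpenCV 4.12 (cv2) and the standard library are available. Lean on these libraries where they do the work, as an engineer would, in place of code of your own. Each camera call takes 0.05 s, during which the arm holds its last target. There are 200 camera calls.

## Working session

There is one attempt and no reset: what is moved stays moved. The work goes in short steps, Python scripts to look and compute and a tool call to move; the robot and the scene stay as the last step left them, time stands still between calls to the robot, and variables do not carry over. Pictures are saved under pics/ and viewed, at most 10 in all, crops included, and the job is handed in when it is done.

Besides the shell and the picture viewer there is one more tool, called after "Request:" by a JSON object that holds its "method" and its "body", one argument or row to a line. send_rows: Moves the arm, as the interface text tells. Its arguments: {"type":"object","properties":{"motion":{"type":"array"},"grip_force":{"type":"number"}},"required":["motion"]}

```bash
mkdir -p pics; python3 - <<'E'
from plant import *
import cv2,numpy as np
for n in("top","side"):
    s=snapshot(n);cv2.imwrite(f"pics/{n}0.png",s["img"][:,:,::-1]);print(n,s["vertical_fov"],s["cx"],s["cy"],np.round(s["extrinsics"],4).tolist(),s.keys())
s=get_state();print(s["clock"],s["tool_pos"],s["eef_rot"],s["opening"],s["contact_force"])
E
```

```text
top 52.11738733923981 320.29359416536715 197.67864084261385 [[-0.0145, 0.9935, -0.1125, 0.439], [-0.9999, -0.0134, 0.0104, 0.0274], [0.0088, 0.1126, 0.9936, 0.9576], [0.0, 0.0, 0.0, 1.0]] dict_keys(['img', 'vertical_fov', 'cx', 'cy', 'extrinsics'])
side 53.849428249675064 321.568609875108 202.53224577784934 [[-0.8283, 0.4058, -0.3863, 0.2018], [-0.5603, -0.5974, 0.5738, 0.4901], [0.0021, 0.6917, 0.7222, 0.6496], [0.0, 0.0, 0.0, 1.0]] dict_keys(['img', 'vertical_fov', 'cx', 'cy', 'extrinsics'])
0.1 [0.1428741  0.60789188 0.24899247] [ 1.15094798e-01  9.93354174e-01 -8.19257246e-04 -3.56321640e-05] 0.9956073894347225 [ 0.12285721 -0.0014202   0.53226035]
```

View pics/top0.png

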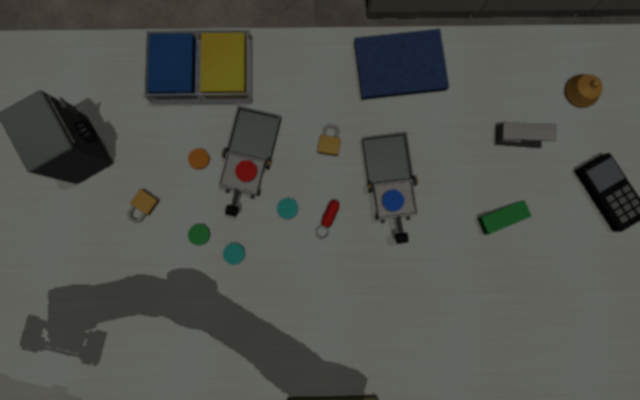

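View pics/side0.png

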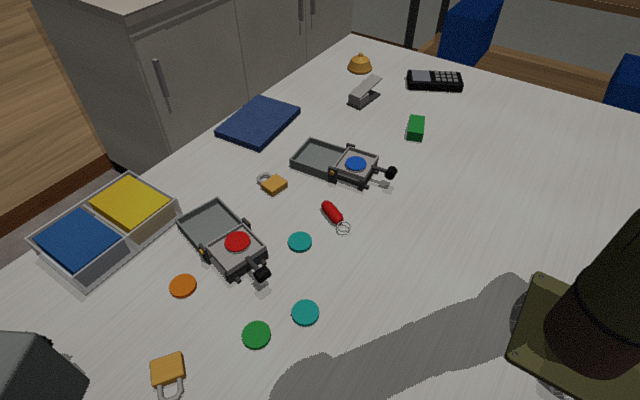

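The top view shows the red tray at about (246,170), its knob at (232,210) and its bin at about (257,130). In the side view the knob is at (261,273). The blue stand is to the right, at (393,200) in the top view.

```bash
cat > h.py <<'E'
import cv2,numpy as np
def ray(s,u,v):
    f=200/np.tan(np.radians(s["vertical_fov"]/2));E=np.array(s["extrinsics"])
    d=E[:3,:3]@np.array([(u-s["cx"])/f,-(v-s["cy"])/f,-1]);return E[:3,3],d/np.linalg.norm(d)
def onz(s,u,v,z):
    o,d=ray(s,u,v);return o+d*(z-o[2])/d[2]
def tri(a,b):
    (o1,d1),(o2,d2)=a,b
    t=np.linalg.lstsq(np.c_[d1,-d2],o2-o1,rcond=None)[0];p,q=o1+t[0]*d1,o2+t[1]*d2
    return (p+q)/2,np.linalg.norm(p-q)
def blob(m,x0,y0,x1,y1):
    k=np.zeros_like(m);k[y0:y1,x0:x1]=m[y0:y1,x0:x1]
    n,l,st,c=cv2.connectedComponentsWithStats(k);i=1+np.argmax(st[1:,4]);return c[i],st[i]
E
python3 - <<'E'
from plant import *
from h import *
T=snapshot("top");S=snapshot("side")
g=lambda s:s["img"].max(2)
for th in (30,40,50):
    a,sa=blob((g(T)<th).astype(np.uint8),222,202,243,220);b,sb=blob((g(S)<th).astype(np.uint8),250,260,275,286)
    print(th,a,sa,b,sb,tri(ray(T,*a),ray(S,*b)))
red=lambda s:((s["img"][:,:,0]>110)&(s["img"][:,:,1]<60)).astype(np.uint8)
a,sa=blob(red(T),230,155,265,185);b,sb=blob(red(S),215,225,260,260);print(a,sa,b,sb,tri(ray(T,*a),ray(S,*b)),onz(T,*a,.045))
c=T["img"][98:223,212:292,::-1];d=S["img"][190:290,170:280,::-1]
c=cv2.resize(cv2.rotate(c,0),(0,0),fx=1,fy=1) if 0 else c
c=cv2.resize(c,None,fx=4.6,fy=4.6,interpolation=2);d=cv2.resize(d,None,fx=3.9,fy=3.9,interpolation=2)
o=np.zeros((600,800,3),np.uint8);o[:c.shape[0],:c.shape[1]]=c;o[:d.shape[0],370:370+d.shape[1]]=d
o=np.clip(o*1.7,0,255).astype(np.uint8);cv2.imwrite("pics/crop.png",o)
E
```

```text
30 [231.67961165 209.74757282] [226 204  12  12 103] [261.74509804 273.94117647] [254 263  17  20 153] (array([0.51781238, 0.21686083, 0.03964284]), np.float64(0.0012775321577289105))
40 [232.06976744 209.20930233] [226 202  13  14 129] [261.57731959 273.67525773] [253 263  18  20 194] (array([0.51903995, 0.21616518, 0.03861515]), np.float64(0.0014304144606535419))
50 [232.11564626 209.15646259] [225 202  15  14 147] [261.05084746 271.79661017] [253 260  18  23 236] (array([0.51930599, 0.21546027, 0.04347194]), np.float64(5.783267793404769e-05))Traceback (most recent call last):
  File "<stdin>", line 9, in <module>
  File "h.py", line 13, in blob
    n,l,st,c=cv2.connectedComponentsWithStats(k);i=1+np.argmax(st[1:,4]);return c[i],st[i]
                                                     ~~~~~~~~~^^^^^^^^^^
    return _wrapfunc(a, 'argmax', axis=axis, out=out, **kwds)
    return bound(*args, **kwds)
ValueError: attempt to get argmax of an empty sequence
```

```bash
python3 - <<'E'
from plant import *
from h import *
T=snapshot("top");S=snapshot("side")
red=lambda s:((s["img"][:,:,0]>2.2*s["img"][:,:,1].astype(int))&(s["img"][:,:,0]>60)).astype(np.uint8)
a,sa=blob(red(T),230,155,265,185);b,sb=blob(red(S),215,225,260,260);print(a,sa,b,sb,tri(ray(T,*a),ray(S,*b)),onz(T,*a,.045))
c=T["img"][98:223,212:292,::-1];d=S["img"][190:290,170:280,::-1]
c=cv2.resize(c,None,fx=4.6,fy=4.6,interpolation=2);d=cv2.resize(d,None,fx=3.9,fy=3.9,interpolation=2)
o=np.zeros((600,800,3),np.uint8);o[:c.shape[0],:c.shape[1]]=c;o[:d.shape[0],370:370+d.shape[1]]=d[:,:430]
o=np.clip(o*1.7,0,255).astype(np.uint8);cv2.imwrite("pics/crop.png",o)
E
```

```text
[245.72352941 170.46470588] [236 161  21  20 340] [236.69856459 240.98086124] [225 231  25  21 418] (array([0.60706404, 0.18594745, 0.04028244]), np.float64(0.000670937314457222)) [0.60647801 0.18533426 0.045     ]
```

View pics/crop.png

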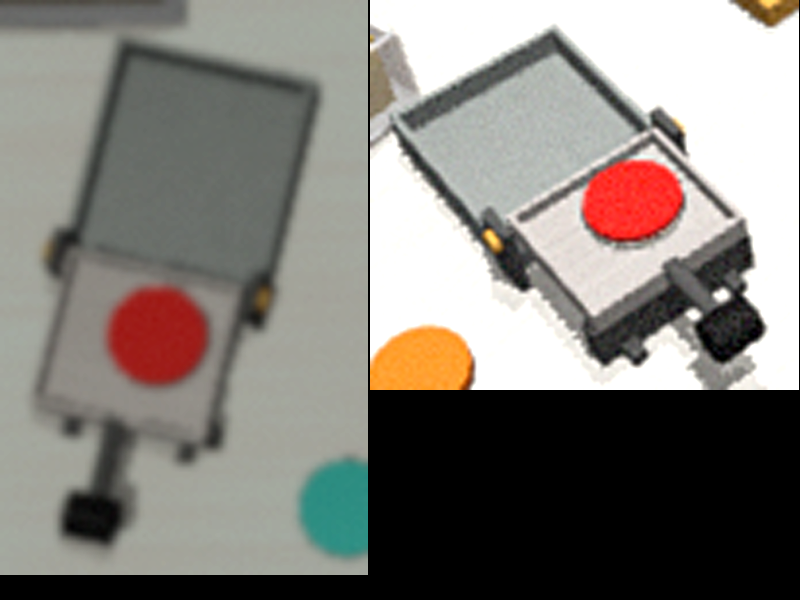

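The crop gives the far bin corners at top-view pixels (238.1,107.1) and (281.1,117.6). The hinge pins are at (222.2,151.9) and (269,163.2), and the knob is at (232,210.4).

```bash
python3 - <<'E'
from plant import *
from h import *
T=snapshot("top")
c1,c2=onz(T,238.1,107.1,.028),onz(T,281.1,117.6,.028);h1,h2=onz(T,222.2,151.9,.035),onz(T,269,163.2,.035)
k=onz(T,232,210.2,.043)
y=lambda d:np.arctan2(d[1],d[0])
print(c1,c2,h1,h2,k)
print("yaw",y((c1+c2)/2-k),y(c1-c2)-np.pi/2,y(h1-h2)-np.pi/2,y((h1+h2)/2-k),np.linalg.norm(((h1+h2)/2-k)[:2]),np.linalg.norm((c1+c2)/2-k),np.linalg.norm(c1-c2))
import scipy.spatial.transform as t
s=get_state();print(s["clock"],t.Rotation.from_quat(s["eef_rot"]).as_matrix().round(4).tolist(),s["tool_pos"])
E
```

```text
[0.76033989 0.20700071 0.028     ] [0.73384852 0.10647797 0.028     ] [0.65221009 0.24120589 0.035     ] [0.62449462 0.13396299 0.035     ] [0.51703123 0.21580978 0.043     ]
yaw -0.25132867100863693 -0.25767741442798675 -0.2529029135957639 -0.22858360085893262 0.12456116974262156 0.23799850856511512 0.1039548639359299
0.35 [[-0.9735, 0.2288, -0.0001], [0.2288, 0.9735, -0.0004], [-0.0, -0.0004, -1.0]] [0.14295474 0.60830132 0.24953388]
```

Request:
{"method": "send_rows", "body": {
  "motion": [
    {"x": -2.0,"y": -1.3,"z": 0,"rx": 0,"ry": 0,"rz": 0.02,"jaw": 8.8},
    {"x": -3.4,"y": -2.2,"z": 0,"rx": 0,"ry": 0,"rz": 0,"jaw": 8.0},
    {"x": -3.4,"y": -2.2,"z": 0,"rx": 0,"ry": 0,"rz": 0,"jaw": 7.0},
    {"x": -3.4,"y": -2.2,"z": 0,"rx": 0,"ry": 0,"rz": 0,"jaw": 6.0},
    {"x": -3.4,"y": -2.2,"z": 0,"rx": 0,"ry": 0,"rz": 0,"jaw": 6.0}
  ],
  "grip_force": 20
}}

```text
clock: 0.85
tool_pos: [0.2703, 0.471, 0.2499]
eef_rot: [0.125, 0.992, 0.0, 0.0]
contact_force: [-0.2, -0.4, 0.3]
opening: 0.687
finger_force: 0.0
```

Request:
{"method": "send_rows", "body": {
  "motion": [
    {"x": -3.4,"y": -2.2,"z": 0,"rx": 0,"ry": 0,"rz": 0,"jaw": 6},
    {"x": -3.4,"y": -2.2,"z": 0,"rx": 0,"ry": 0,"rz": 0,"jaw": 6},
    {"x": -3.4,"y": -2.2,"z": 0,"rx": 0,"ry": 0,"rz": 0,"jaw": 6},
    {"x": -3.4,"y": -2.2,"z": 0,"rx": 0,"ry": 0,"rz": 0,"jaw": 6},
    {"x": -3.4,"y": -2.2,"z": 0,"rx": 0,"ry": 0,"rz": 0,"jaw": 6}
  ]
}}

```text
clock: 1.35
tool_pos: [0.4078, 0.3223, 0.2499]
eef_rot: [0.125, 0.992, 0.0, 0.0]
contact_force: [0.6, 1.4, 0.2]
opening: 0.683
finger_force: 0.0
```

Request:
{"method": "send_rows", "body": {
  "motion": [
    {"x": -3.4,"y": -1.9,"z": 0.5,"rx": 0,"ry": 0,"rz": 0,"jaw": 6},
    {"x": -3.4,"y": -1.9,"z": 1.5,"rx": 0,"ry": 0,"rz": 0,"jaw": 6},
    {"x": -3.2,"y": -1.9,"z": 2,"rx": 0,"ry": 0,"rz": 0,"jaw": 6},
    {"x": -2.0,"y": -1.0,"z": 2,"rx": 0,"ry": 0,"rz": 0,"jaw": 6},
    {"x": -0.5,"y": -0.3,"z": 2,"rx": 0,"ry": 0,"rz": 0,"jaw": 6}
  ]
}}

```text
clock: 1.85
tool_pos: [0.5133, 0.2213, 0.169]
eef_rot: [0.128, 0.992, -0.0, 0.001]
contact_force: [-0.1, 0.4, -0.4]
opening: 0.677
finger_force: 0.0
```

```bash
python3 - <<'E'
from plant import *
from h import *
W=snapshot("wrist");cv2.imwrite("pics/w1.png",W["img"][:,:,::-1]);s=get_state();print(s["tool_pos"],s["eef_rot"],s["qd"].round(3) if hasattr(s["qd"],"round") else s["qd"],s["q"])
print(W["vertical_fov"],W["cx"],W["cy"],np.round(W["extrinsics"],4).tolist())
E
```

```text
[0.51115639 0.2209118  0.16604812] [ 0.12734061  0.9918564  -0.00190863 -0.00126922] [-0.031 -0.035 -0.034  0.02  -0.032  0.086 -0.002] [-0.36392349  0.72178441 -0.21450098  1.84794239  0.25336583  0.60279074
  0.57864026]
65.70646984690485 322.16774925687923 199.4364816164748 [[0.2536, -0.9346, -0.2494, 0.4496], [0.9673, 0.2446, 0.0669, 0.2385], [-0.0016, -0.2582, 0.9661, 0.3047], [0.0, 0.0, 0.0, 1.0]]
```

View pics/w1.png

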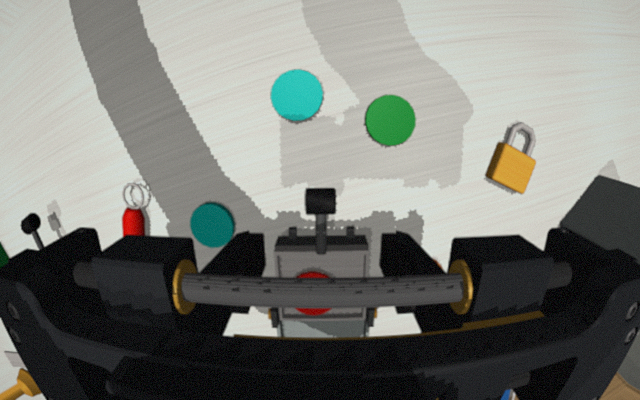

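The wrist view shows the knob centred at about (320,201), with the rod pointing down the picture at column 320. The look-alike tokens are well clear of the fingers.

```bash
python3 - <<'E'
from plant import *
from h import *
W=snapshot("wrist")
def fr(s,u,v):
    f=200/np.tan(np.radians(s["vertical_fov"]/2));E=np.array(s["extrinsics"]);a,b=u-s["cx"],v-s["cy"];r=np.hypot(a,b)+1e-9;t=r/f
    return E[:3,3],E[:3,:3]@np.array([np.sin(t)*a/r,-np.sin(t)*b/r,-np.cos(t)])
m=(W["img"].max(2)<45).astype(np.uint8)
a,st=blob(m,295,175,345,216);print(a,st)
for p in (a,(320,201),(321,240)):
    o,d=fr(W,*p);print(o+d*(.043-o[2])/d[2])
P=np.array([get_state()["tool_pos"] for _ in range(5)]);print(P.mean(0),get_state()["eef_rot"])
E
```

```text
[321.5140625 203.978125 ] [308 193  29  23 640]
[0.51747147 0.21828958 0.043     ]
[0.51455157 0.21769796 0.043     ]
[0.5499716  0.20930333 0.043     ]
[0.51001812 0.22236553 0.16748984] [ 0.12641072  0.99197514 -0.00165489 -0.00170893]
```

Request:
{"method": "send_rows", "body": {
  "motion": [
    {"x": -0.7,"y": -0.2,"z": 2.5,"rx": 0,"ry": 0,"rz": 0,"jaw": 6},
    {"x": 0,"y": 0,"z": 3,"rx": 0,"ry": 0,"rz": 0,"jaw": 6},
    {"x": 0,"y": 0,"z": 3,"rx": 0,"ry": 0,"rz": 0,"jaw": 6},
    {"x": 0,"y": 0,"z": 1.5,"rx": 0,"ry": 0,"rz": 0,"jaw": 6},
    {"x": 0,"y": 0,"z": 0,"rx": 0,"ry": 0,"rz": 0,"jaw": 6}
  ]
}}

```text
clock: 2.45
tool_pos: [0.5153, 0.2218, 0.0688]
eef_rot: [0.124, 0.992, -0.0, -0.001]
contact_force: [0.4, 0.3, -0.1]
opening: 0.681
finger_force: 0.0
```

```bash
python3 - <<'E'
from plant import *
from h import *
W=snapshot("wrist");cv2.imwrite("pics/w2.png",W["img"][150:400,120:520,::-1])
P=np.array([get_state()["tool_pos"] for _ in range(5)]);print(P,get_state()["eef_rot"])
E
```

```text
[[0.51617484 0.22200894 0.06995187]
 [0.51617484 0.22200894 0.06995187]
 [0.51617484 0.22200894 0.06995187]
 [0.51617484 0.22200894 0.06995187]
 [0.51617484 0.22200894 0.06995187]] [ 1.24349452e-01  9.92238394e-01  8.03177826e-05 -4.20959420e-04]
```

View pics/w2.png

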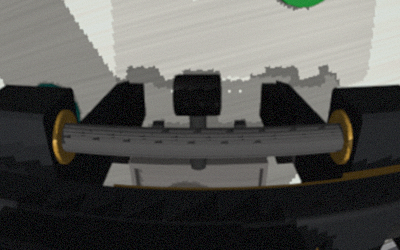

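The knob, at crop columns 175 to 221, sits between the fingers about 3 mm left of their middle. I'll correct that and go down.

Request:
{"method": "send_rows", "body": {
  "motion": [
    {"x": -0.1,"y": -0.35,"z": 1.0,"rx": 0,"ry": 0,"rz": 0,"jaw": 6},
    {"x": 0,"y": 0,"z": 1.5,"rx": 0,"ry": 0,"rz": 0,"jaw": 6},
    {"x": 0,"y": 0,"z": 1.0,"rx": 0,"ry": 0,"rz": 0,"jaw": 6},
    {"x": 0,"y": 0,"z": 0,"rx": 0,"ry": 0,"rz": 0,"jaw": 4},
    {"x": 0,"y": 0,"z": 0,"rx": 0,"ry": 0,"rz": 0,"jaw": 2.0}
  ],
  "grip_force": 20
}}

```text
clock: 3.0
tool_pos: [0.5167, 0.2173, 0.0344]
eef_rot: [0.125, 0.992, -0.0, -0.0]
contact_force: [-0.5, -0.1, -0.6]
opening: 0.519
finger_force: 0.0
```

Request:
{"method": "send_rows", "body": {
  "motion": [
    {"jaw": 2.0},
    {"jaw": 2.0},
    {"jaw": 2.0},
    {"jaw": 2.0},
    {"jaw": 2.0}
  ]
}}

```text
schema error: expected keys x, y, z, rx, ry, rz, jaw
```

Request:
{"method": "send_rows", "body": {
  "motion": [
    {"x": 0,"y": 0,"z": 0,"rx": 0,"ry": 0,"rz": 0,"jaw": 2},
    {"x": 0,"y": 0,"z": 0,"rx": 0,"ry": 0,"rz": 0,"jaw": 2},
    {"x": 0,"y": 0,"z": 0,"rx": 0,"ry": 0,"rz": 0,"jaw": 2},
    {"x": 0,"y": 0,"z": 0,"rx": 0,"ry": 0,"rz": 0,"jaw": 2},
    {"x": 0,"y": 0,"z": 0,"rx": 0,"ry": 0,"rz": 0,"jaw": 2}
  ]
}}

```text
clock: 3.5
tool_pos: [0.5173, 0.2183, 0.0351]
eef_rot: [0.125, 0.992, 0.001, 0.001]
contact_force: [0.7, 2.2, 1.5]
opening: 0.289
finger_force: 20.0
```

```bash
python3 - <<'E'
from plant import *
from h import *
W=snapshot("wrist");cv2.imwrite("pics/w3.png",W["img"][150:400,120:520,::-1])
s=get_state();print(s["tool_pos"],s["eef_rot"],s["contact_force"],s["opening"]*.088,s["finger_force"])
# knob arc in tool x (= -stand x) and z, 10 deg steps, cm
r=np.hypot(.125,.008);a0=np.arctan2(.008,-.125);th=np.radians(np.arange(0,121,7.5));p=r*np.c_[np.cos(a0-th),np.sin(a0-th)]
print(np.c_[th.round(3)[1:],(np.diff(p,axis=0)*-100).round(2)])
E
```

```text
[0.51731336 0.21828736 0.03508384] [1.24763459e-01 9.92185992e-01 8.75680623e-04 5.19951168e-04] [-0.13929253  2.92261759  1.77783617] 0.025858083335853273 20.005686515942216
[[ 0.131 -0.21  -1.62 ]
 [ 0.262 -0.42  -1.58 ]
 [ 0.393 -0.62  -1.51 ]
 [ 0.524 -0.82  -1.42 ]
 [ 0.654 -1.    -1.3  ]
 [ 0.785 -1.16  -1.16 ]
 [ 0.916 -1.3   -1.   ]
 [ 1.047 -1.42  -0.82 ]
 [ 1.178 -1.51  -0.63 ]
 [ 1.309 -1.58  -0.43 ]
 [ 1.44  -1.62  -0.22 ]
 [ 1.571 -1.64  -0.   ]
 [ 1.702 -1.62   0.21 ]
 [ 1.833 -1.58   0.42 ]
 [ 1.963 -1.51   0.62 ]
 [ 2.094 -1.42   0.82 ]]
```

View pics/w3.png

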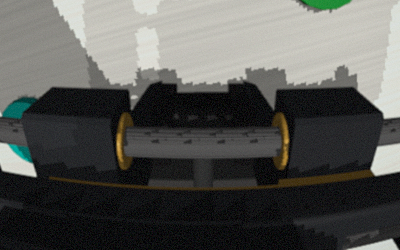

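The knob is held: the opening is 26 mm and the finger force 20 N. The view shows both fingers closed on its ends. I'll start the swing.

Request:
{"method": "send_rows", "body": {
  "motion": [
    {"x": -0.1,"y": 0,"z": -0.82,"rx": 0,"ry": 0,"rz": 0,"jaw": 2},
    {"x": -0.11,"y": 0,"z": -0.8,"rx": 0,"ry": 0,"rz": 0,"jaw": 2},
    {"x": -0.2,"y": 0,"z": -0.8,"rx": 0,"ry": 0,"rz": 0,"jaw": 2},
    {"x": -0.22,"y": 0,"z": -0.78,"rx": 0,"ry": 0,"rz": 0,"jaw": 2},
    {"x": -0.3,"y": 0,"z": -0.76,"rx": 0,"ry": 0,"rz": 0,"jaw": 2}
  ],
  "grip_force": 25
}}

```text
clock: 4.05
tool_pos: [0.5249, 0.2164, 0.075]
eef_rot: [0.124, 0.992, 0.001, -0.001]
contact_force: [-0.7, 5.2, -4.4]
opening: 0.289
finger_force: 25.0
```

Request:
{"method": "send_rows", "body": {
  "motion": [
    {"x": -0.32,"y": 0,"z": -0.75,"rx": 0,"ry": 0,"rz": 0,"jaw": 2},
    {"x": -0.4,"y": 0,"z": -0.72,"rx": 0,"ry": 0,"rz": 0,"jaw": 2},
    {"x": -0.42,"y": 0,"z": -0.7,"rx": 0,"ry": 0,"rz": 0,"jaw": 2},
    {"x": -0.49,"y": 0,"z": -0.67,"rx": 0,"ry": 0,"rz": 0,"jaw": 2},
    {"x": -0.51,"y": 0,"z": -0.63,"rx": 0,"ry": 0,"rz": 0,"jaw": 2}
  ]
}}

```text
clock: 4.55
tool_pos: [0.5444, 0.2115, 0.1096]
eef_rot: [0.124, 0.992, 0.001, -0.002]
contact_force: [-2.8, 7.2, -2.8]
opening: 0.29
finger_force: 25.0
```

Request:
{"method": "send_rows", "body": {
  "motion": [
    {"x": -0.57,"y": 0,"z": -0.6,"rx": 0,"ry": 0,"rz": 0,"jaw": 2},
    {"x": -0.59,"y": 0,"z": -0.56,"rx": 0,"ry": 0,"rz": 0,"jaw": 2},
    {"x": -0.64,"y": 0,"z": -0.52,"rx": 0,"ry": 0,"rz": 0,"jaw": 2},
    {"x": -0.66,"y": 0,"z": -0.48,"rx": 0,"ry": 0,"rz": 0,"jaw": 2},
    {"x": -0.7,"y": 0,"z": -0.43,"rx": 0,"ry": 0,"rz": 0,"jaw": 2}
  ]
}}

```text
clock: 5.05
tool_pos: [0.5737, 0.2043, 0.1358]
eef_rot: [0.124, 0.992, 0.001, -0.003]
contact_force: [-4.8, 6.6, 1.8]
opening: 0.292
finger_force: 25.0
```

Request:
{"method": "send_rows", "body": {
  "motion": [
    {"x": -0.71,"y": 0.02,"z": -0.39,"rx": 0,"ry": 0,"rz": 0,"jaw": 2},
    {"x": -0.75,"y": 0.02,"z": -0.34,"rx": 0,"ry": 0,"rz": 0,"jaw": 2},
    {"x": -0.76,"y": 0.02,"z": -0.29,"rx": 0,"ry": 0,"rz": 0,"jaw": 2},
    {"x": -0.78,"y": 0.02,"z": -0.24,"rx": 0,"ry": 0,"rz": 0,"jaw": 2},
    {"x": -0.8,"y": 0.02,"z": -0.19,"rx": 0,"ry": 0,"rz": 0,"jaw": 2}
  ]
}}

```text
clock: 5.55
tool_pos: [0.6116, 0.195, 0.1511]
eef_rot: [0.124, 0.992, 0.0, -0.002]
contact_force: [-4.9, 4.1, 7.1]
opening: 0.295
finger_force: 25.0
```

```bash
python3 - <<'E'
from plant import *
from h import *
s=snapshot("side");cv2.imwrite("pics/s4.png",cv2.resize(s["img"][130:310,130:330,::-1],None,fx=3,fy=3))
s=get_state();print(s["tool_pos"],s["contact_force"])
E
```

```text
[0.61360755 0.19450332 0.15151093] [-4.33496275  4.49286565  8.94552534]
```

View pics/s4.png

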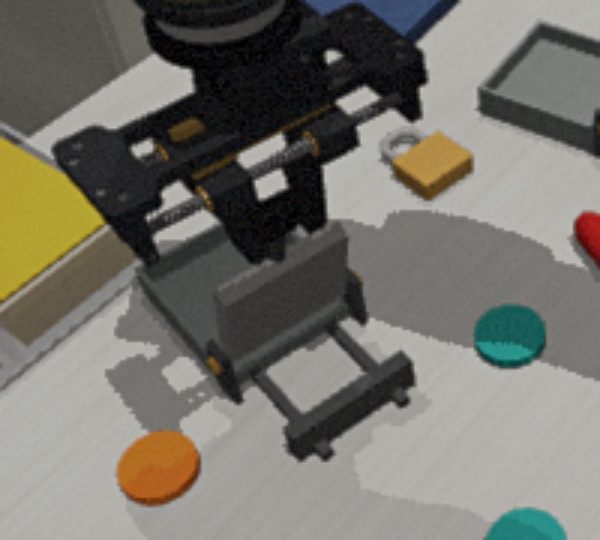

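The tray is nearly upright, its back wall at crop (285,290), and the gripper is clear above it. The token is hidden behind the tray. I'll go on more slowly.

Request:
{"method": "send_rows", "body": {
  "motion": [
    {"x": -0.65,"y": 0.0,"z": -0.16,"rx": 0,"ry": 0,"rz": 0,"jaw": 2},
    {"x": -0.65,"y": 0.0,"z": -0.11,"rx": 0,"ry": 0,"rz": 0,"jaw": 2},
    {"x": -0.65,"y": 0.0,"z": -0.07,"rx": 0,"ry": 0,"rz": 0,"jaw": 2},
    {"x": -0.65,"y": 0.0,"z": -0.04,"rx": 0,"ry": 0,"rz": 0,"jaw": 2},
    {"x": -0.65,"y": 0.0,"z": 0.0,"rx": 0,"ry": 0,"rz": 0,"jaw": 2}
  ]
}}

```text
clock: 6.1
tool_pos: [0.6436, 0.1871, 0.1541]
eef_rot: [0.124, 0.992, 0.001, -0.002]
contact_force: [-2.5, 4.8, 0.5]
opening: 0.29
finger_force: 25.0
```

Request:
{"method": "send_rows", "body": {
  "motion": [
    {"x": -0.4,"y": 0.0,"z": 0.03,"rx": 0,"ry": 0,"rz": 0,"jaw": 2},
    {"x": -0.4,"y": 0.0,"z": 0.05,"rx": 0,"ry": 0,"rz": 0,"jaw": 2},
    {"x": -0.4,"y": 0.0,"z": 0.06,"rx": 0,"ry": 0,"rz": 0,"jaw": 2},
    {"x": -0.4,"y": 0.0,"z": 0.08,"rx": 0,"ry": 0,"rz": 0,"jaw": 2},
    {"x": -0.4,"y": 0.0,"z": 0.09,"rx": 0,"ry": 0,"rz": 0,"jaw": 2}
  ]
}}

```text
clock: 6.6
tool_pos: [0.6636, 0.1821, 0.1514]
eef_rot: [0.125, 0.992, 0.001, -0.001]
contact_force: [-2.1, 4.4, 3.2]
opening: 0.292
finger_force: 25.0
```

Request:
{"method": "send_rows", "body": {
  "motion": [
    {"x": -0.4,"y": 0.0,"z": 0.09,"rx": 0,"ry": 0,"rz": 0,"jaw": 2},
    {"x": -0.4,"y": 0.0,"z": 0.1,"rx": 0,"ry": 0,"rz": 0,"jaw": 2},
    {"x": -0.4,"y": 0.0,"z": 0.12,"rx": 0,"ry": 0,"rz": 0,"jaw": 2},
    {"x": -0.4,"y": 0.0,"z": 0.13,"rx": 0,"ry": 0,"rz": 0,"jaw": 2},
    {"x": -0.4,"y": 0.0,"z": 0.14,"rx": 0,"ry": 0,"rz": 0,"jaw": 2}
  ]
}}

```text
clock: 7.1
tool_pos: [0.6828, 0.1774, 0.1454]
eef_rot: [0.125, 0.992, 0.001, -0.002]
contact_force: [-1.5, 5.2, 2.6]
opening: 0.294
finger_force: 25.0
```

Request:
{"method": "send_rows", "body": {
  "motion": [
    {"x": 0,"y": 0,"z": 0,"rx": 0,"ry": 0,"rz": 0,"jaw": 2},
    {"x": 0,"y": 0,"z": 0,"rx": 0,"ry": 0,"rz": 0,"jaw": 2},
    {"x": 0,"y": 0,"z": 0,"rx": 0,"ry": 0,"rz": 0,"jaw": 2},
    {"x": 0,"y": 0,"z": 0,"rx": 0,"ry": 0,"rz": 0,"jaw": 2},
    {"x": 0,"y": 0,"z": 0,"rx": 0,"ry": 0,"rz": 0,"jaw": 2}
  ]
}}

```text
clock: 7.6
tool_pos: [0.6835, 0.1773, 0.1451]
eef_rot: [0.125, 0.992, 0.001, -0.001]
contact_force: [1.6, 5.4, -0.5]
opening: 0.293
finger_force: 25.0
```

```bash
python3 - <<'E'
from plant import *
from h import *
a=snapshot("side")["img"][150:310,150:300,::-1];b=snapshot("top")["img"][80:240,190:340,::-1]
cv2.imwrite("pics/s5.png",cv2.resize(np.hstack([a,np.clip(b*1.7,0,255).astype(np.uint8)]),None,fx=2.6,fy=2.6))
s=get_state();print(s["tool_pos"],s["contact_force"])
E
```

```text
[0.68348405 0.17722997 0.14516737] [ 1.5452709   5.77756454 -0.56040347]
```

View pics/s5.png

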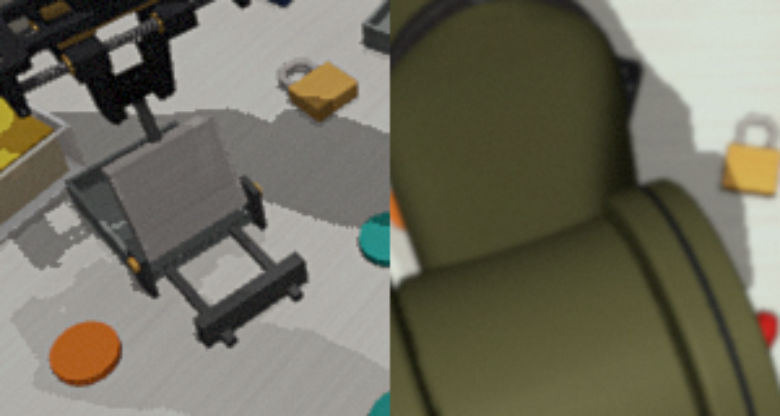

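The tray leans over the bin at about 1.88 rad. The token is hidden from both cameras. I'll swing the tray back and look partway.

Request:
{"method": "send_rows", "body": {
  "motion": [
    {"x": 1.0,"y": 0.0,"z": -0.32,"rx": 0,"ry": 0,"rz": 0,"jaw": 2},
    {"x": 1.0,"y": 0.0,"z": -0.26,"rx": 0,"ry": 0,"rz": 0,"jaw": 2},
    {"x": 1.0,"y": 0.0,"z": -0.19,"rx": 0,"ry": 0,"rz": 0,"jaw": 2},
    {"x": 1.0,"y": 0.0,"z": -0.12,"rx": 0,"ry": 0,"rz": 0,"jaw": 2},
    {"x": 0.65,"y": 0.0,"z": 0.0,"rx": 0,"ry": 0,"rz": 0,"jaw": 2}
  ]
}}

```text
clock: 8.2
tool_pos: [0.6401, 0.1879, 0.1544]
eef_rot: [0.125, 0.992, 0.001, 0.001]
contact_force: [5.1, 3.9, -4.6]
opening: 0.292
finger_force: 25.0
```

Request:
{"method": "send_rows", "body": {
  "motion": [
    {"x": 0.65,"y": 0.0,"z": 0.04,"rx": 0,"ry": 0,"rz": 0,"jaw": 2},
    {"x": 0.65,"y": 0.0,"z": 0.07,"rx": 0,"ry": 0,"rz": 0,"jaw": 2},
    {"x": 0.65,"y": 0.0,"z": 0.11,"rx": 0,"ry": 0,"rz": 0,"jaw": 2},
    {"x": 0.65,"y": 0.0,"z": 0.16,"rx": 0,"ry": 0,"rz": 0,"jaw": 2},
    {"x": 0.8,"y": -0.02,"z": 0.19,"rx": 0,"ry": 0,"rz": 0,"jaw": 2}
  ]
}}

```text
clock: 8.7
tool_pos: [0.6088, 0.1957, 0.1501]
eef_rot: [0.125, 0.992, 0.001, 0.003]
contact_force: [3.6, 3.3, 3.6]
opening: 0.292
finger_force: 25.0
```

Request:
{"method": "send_rows", "body": {
  "motion": [
    {"x": 0.78,"y": -0.02,"z": 0.24,"rx": 0,"ry": 0,"rz": 0,"jaw": 2},
    {"x": 0.76,"y": -0.02,"z": 0.29,"rx": 0,"ry": 0,"rz": 0,"jaw": 2},
    {"x": 0.75,"y": -0.02,"z": 0.34,"rx": 0,"ry": 0,"rz": 0,"jaw": 2},
    {"x": 0.71,"y": -0.02,"z": 0.39,"rx": 0,"ry": 0,"rz": 0,"jaw": 2},
    {"x": 0.7,"y": 0,"z": 0.43,"rx": 0,"ry": 0,"rz": 0,"jaw": 2}
  ]
}}

```text
clock: 9.2
tool_pos: [0.5712, 0.2049, 0.1318]
eef_rot: [0.125, 0.992, 0.002, 0.002]
contact_force: [2.7, 4.5, 1.1]
opening: 0.291
finger_force: 25.0
```

```bash
python3 - <<'E'
from plant import *
from h import *
a=snapshot("side")["img"]
cv2.imwrite("pics/s6.png",cv2.resize(a[150:310,150:300,::-1],None,fx=3.5,fy=3.5))
s=get_state();print(s["tool_pos"],s["contact_force"])
E
```

```text
[0.56985942 0.20527403 0.13092072] [2.08860653 6.59585927 1.18174036]
```

View pics/s6.png

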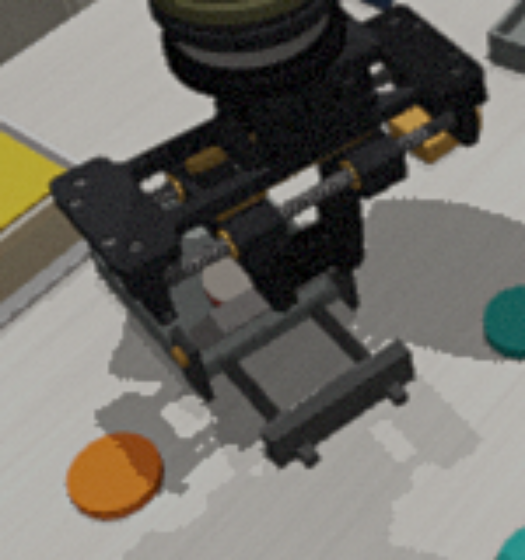

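Between the gripper parts, at crop (228,285), the token shows white with a red edge in the bin. I'll continue down.

Request:
{"method": "send_rows", "body": {
  "motion": [
    {"x": 0.66,"y": 0,"z": 0.48,"rx": 0,"ry": 0,"rz": 0,"jaw": 2},
    {"x": 0.64,"y": 0,"z": 0.52,"rx": 0,"ry": 0,"rz": 0,"jaw": 2},
    {"x": 0.59,"y": 0,"z": 0.56,"rx": 0,"ry": 0,"rz": 0,"jaw": 2},
    {"x": 0.57,"y": 0,"z": 0.6,"rx": 0,"ry": 0,"rz": 0,"jaw": 2},
    {"x": 0.51,"y": 0,"z": 0.63,"rx": 0,"ry": 0,"rz": 0,"jaw": 2}
  ]
}}

```text
clock: 9.75
tool_pos: [0.543, 0.2119, 0.1035]
eef_rot: [0.125, 0.992, 0.001, 0.002]
contact_force: [3.8, 4.9, 1.0]
opening: 0.293
finger_force: 25.0
```

Request:
{"method": "send_rows", "body": {
  "motion": [
    {"x": 0.49,"y": 0,"z": 0.67,"rx": 0,"ry": 0,"rz": 0,"jaw": 2},
    {"x": 0.42,"y": 0,"z": 0.7,"rx": 0,"ry": 0,"rz": 0,"jaw": 2},
    {"x": 0.4,"y": 0,"z": 0.72,"rx": 0,"ry": 0,"rz": 0,"jaw": 2},
    {"x": 0.32,"y": 0,"z": 0.75,"rx": 0,"ry": 0,"rz": 0,"jaw": 2},
    {"x": 0.3,"y": 0,"z": 0.76,"rx": 0,"ry": 0,"rz": 0,"jaw": 2}
  ]
}}

```text
clock: 10.25
tool_pos: [0.5249, 0.2164, 0.0674]
eef_rot: [0.125, 0.992, 0.001, 0.002]
contact_force: [5.3, 3.4, 0.8]
opening: 0.29
finger_force: 25.0
```

Request:
{"method": "send_rows", "body": {
  "motion": [
    {"x": 0.25,"y": 0,"z": 0.78,"rx": 0,"ry": 0,"rz": 0,"jaw": 2},
    {"x": 0.2,"y": 0,"z": 0.8,"rx": 0,"ry": 0,"rz": 0,"jaw": 2},
    {"x": 0.11,"y": 0,"z": 0.8,"rx": 0,"ry": 0,"rz": 0,"jaw": 2},
    {"x": 0.1,"y": 0,"z": 0.5,"rx": 0,"ry": 0,"rz": 0,"jaw": 2},
    {"x": 0,"y": 0,"z": 0.2,"rx": 0,"ry": 0,"rz": 0,"jaw": 2}
  ]
}}

```text
clock: 10.75
tool_pos: [0.5192, 0.2178, 0.0366]
eef_rot: [0.125, 0.992, 0.001, 0.002]
contact_force: [4.4, 2.7, 2.2]
opening: 0.294
finger_force: 25.0
```

Request:
{"method": "send_rows", "body": {
  "motion": [
    {"x": 0,"y": 0,"z": 0,"rx": 0,"ry": 0,"rz": 0,"jaw": 2},
    {"x": 0,"y": 0,"z": 0,"rx": 0,"ry": 0,"rz": 0,"jaw": 2},
    {"x": 0,"y": 0,"z": 0,"rx": 0,"ry": 0,"rz": 0,"jaw": 2},
    {"x": 0,"y": 0,"z": 0,"rx": 0,"ry": 0,"rz": 0,"jaw": 2},
    {"x": 0,"y": 0,"z": 0,"rx": 0,"ry": 0,"rz": 0,"jaw": 2}
  ]
}}

```text
clock: 11.25
tool_pos: [0.5192, 0.2178, 0.0366]
eef_rot: [0.125, 0.992, 0.001, 0.002]
contact_force: [6.7, 3.6, -0.9]
opening: 0.291
finger_force: 25.0
```

Request:
{"method": "send_rows", "body": {
  "motion": [
    {"x": 0.1,"y": 0,"z": 0.15,"rx": 0,"ry": 0,"rz": 0,"jaw": 2},
    {"x": 0,"y": 0,"z": 0,"rx": 0,"ry": 0,"rz": 0,"jaw": 3},
    {"x": 0,"y": 0,"z": 0,"rx": 0,"ry": 0,"rz": 0,"jaw": 5},
    {"x": 0,"y": 0,"z": 0,"rx": 0,"ry": 0,"rz": 0,"jaw": 6},
    {"x": 0,"y": 0,"z": 0,"rx": 0,"ry": 0,"rz": 0,"jaw": 6}
  ]
}}

```text
clock: 11.75
tool_pos: [0.5145, 0.2166, 0.034]
eef_rot: [0.125, 0.992, -0.001, -0.001]
contact_force: [0.1, -1.2, 0.0]
opening: 0.586
finger_force: 0.0
```

Request:
{"method": "send_rows", "body": {
  "motion": [
    {"x": 0,"y": 0,"z": 0,"rx": 0,"ry": 0,"rz": 0,"jaw": 6},
    {"x": 0,"y": 0,"z": 0,"rx": 0,"ry": 0,"rz": 0,"jaw": 6},
    {"x": 0,"y": 0,"z": -1,"rx": 0,"ry": 0,"rz": 0,"jaw": 6},
    {"x": 0,"y": 0,"z": -2,"rx": 0,"ry": 0,"rz": 0,"jaw": 6},
    {"x": 0,"y": 0,"z": -3,"rx": 0,"ry": 0,"rz": 0,"jaw": 6}
  ]
}}

```text
clock: 12.25
tool_pos: [0.5146, 0.2172, 0.0945]
eef_rot: [0.125, 0.992, -0.001, -0.001]
contact_force: [0.8, -0.0, -0.4]
opening: 0.685
finger_force: 0.0
```

Request:
{"method": "send_rows", "body": {
  "motion": [
    {"x": 0,"y": 0,"z": -4,"rx": 0,"ry": 0,"rz": 0,"jaw": 6},
    {"x": 1,"y": 1,"z": -4,"rx": 0,"ry": 0,"rz": 0,"jaw": 6},
    {"x": 3,"y": 3,"z": -4,"rx": 0,"ry": 0,"rz": 0,"jaw": 6},
    {"x": 3,"y": 3,"z": -2,"rx": 0,"ry": 0,"rz": 0,"jaw": 6},
    {"x": 2,"y": 3,"z": 0,"rx": 0,"ry": 0,"rz": 0,"jaw": 6}
  ]
}}

```text
clock: 12.75
tool_pos: [0.4558, 0.3342, 0.2329]
eef_rot: [0.125, 0.992, 0.003, 0.002]
contact_force: [1.1, 0.4, 0.4]
opening: 0.681
finger_force: 0.0
```

Request:
{"method": "send_rows", "body": {
  "motion": [
    {"x": 2,"y": 3.5,"z": 0,"rx": 0,"ry": 0,"rz": 0,"jaw": 6},
    {"x": 2,"y": 3.5,"z": 0,"rx": 0,"ry": 0,"rz": 0,"jaw": 6},
    {"x": 2,"y": 3.5,"z": 0,"rx": 0,"ry": 0,"rz": 0,"jaw": 6},
    {"x": 2,"y": 3,"z": 0,"rx": 0,"ry": 0,"rz": 0,"jaw": 6},
    {"x": 0,"y": 0,"z": 0,"rx": 0,"ry": 0,"rz": 0,"jaw": 6}
  ]
}}

```text
clock: 13.25
tool_pos: [0.4075, 0.4887, 0.2295]
eef_rot: [0.121, 0.993, 0.003, -0.002]
contact_force: [-0.8, 0.0, 0.1]
opening: 0.681
finger_force: 0.0
```

```bash
python3 - <<'E'
from plant import *
from h import *
a=snapshot("side")["img"][110:310,150:410,::-1];b=snapshot("top")["img"][90:250,190:430,::-1]
b=cv2.resize(np.clip(b*1.7,0,255).astype(np.uint8),(a.shape[1],173))
cv2.imwrite("pics/s7.png",cv2.resize(np.vstack([a,b]),None,fx=1.6,fy=1.6))
s=get_state();print(s["clock"],s["tool_pos"],s["contact_force"])
E
```

```text
13.35 [0.41153518 0.48249421 0.22899013] [ 0.18128962 -0.50390515 -0.04573646]
```

View pics/s7.png

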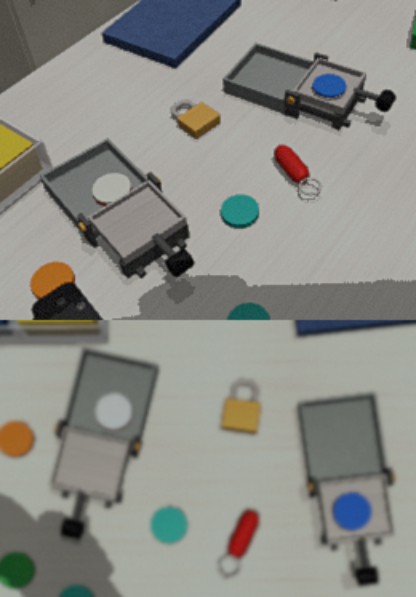

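The token lies white face up in the bin at crop (113,411), and the tray is down. The blue token hasn't moved. I'll check that the red token is level, using its height in the two views, and then hand in.

```bash
python3 - <<'E'
from plant import *
from h import *
T=snapshot("top");S=snapshot("side")
def pk(s,box):
    x0,y0,x1,y1=box;c=s["img"][y0:y1,x0:x1].max(2);t,m=cv2.threshold(c,0,1,cv2.THRESH_OTSU);k=np.zeros((400,640),np.uint8);k[y0:y1,x0:x1]=m
    n,l,st,ce=cv2.connectedComponentsWithStats(k);i=1+np.argmax(st[1:,4]);ct=cv2.findContours((l==i).astype(np.uint8),0,1)[0][0]
    return ce[i],cv2.fitEllipse(cv2.convexHull(ct)),ct[:,0]
a,ea,ct=pk(T,(241,128,266,153));b,eb,cs=pk(S,(205,215,235,237))
print(ea,eb);p,e=tri(ray(T,*ea[0]),ray(S,*eb[0]));print(p,e)
for s,e_ in((T,ct),(S,cs)):
    q=np.array([onz(s,*x,.022)[:2] for x in e_]);print(cv2.minAreaRect((q*1000).astype(np.float32)))
c,s_=np.cos(-.25),np.sin(-.25);d=p[:2]-[.638,.1876];print("stand",c*d[0]+s_*d[1],-s_*d[0]+c*d[1])
E
```

```text
((254.98464965820312, 142.01136779785156), (19.884387969970703, 20.501394271850586), 83.41149139404297) ((219.27366638183594, 226.79055786132812), (17.69329833984375, 24.125751495361328), 76.44294738769531)
[0.6777793  0.16799692 0.01887986] 0.0019475481949645182
((677.900634765625, 168.09002685546875), (47.22435760498047, 46.348388671875), 44.187320709228516)
((675.287841796875, 168.71609497070312), (47.137760162353516, 48.33079147338867), 76.63092803955078)
stand 0.04339253795007585 -0.009152110001578666
```

Both views back-project to a round disc of about 48 mm on the 22 mm plane, so the token is level. It sits at stand x = 43 mm.

```bash
python3 -c "
from plant import *
print(finish_job())"
```

```text
the job is handed in; nothing more can be done
None
```

The red token lies level and white side up in its catch bin, its tray is back down and released, the blue tray was not touched, and the job is handed in; no verdict came back.

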